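Fill the gap in the jar crate

TASK

One place in the yellow three-place crate is empty. From the three red-lidded jars standing loose on the counter, pick the one that is the same size as the two jars already in the crate and set it down upright in the empty place without dropping it. Leave the other two loose jars standing where they are.

Things in the scene. Friction and masses are not known exactly. Their poses are not given: they have to be found in the camera images.
- jar_match: The medium loose jar, matching the jars in the crate: clear straight-sided cylinder 56 mm in diameter, 82 mm high over all, brown-red filling, its top 18 mm a red lid of the same diameter; rigid, about 0.25 kg. Stands upright on the counter (z = 0). Origin: centre of its underside; z axis up. Round: its yaw means nothing.
- jar_small: A look-alike, too small: 44 mm in diameter, 62 mm high, same colours. Stands on the counter, at least 110 mm centre to centre from the other loose jars. Origin: centre of its underside.
- jar_large: A look-alike, too large: 68 mm in diameter, 104 mm high, same colours. Stands on the counter, at least 110 mm centre to centre from the other loose jars. Origin: centre of its underside.
- empty_place: White paper disc, 54 mm, marking the empty place; origin: its centre, on the crate floor, 4 mm above the counter. The fixed yellow crate is a row of three 78 mm square places, 84 mm apart along this y axis (x across the row); walls 6 mm thick, tops 36 mm above the counter. Empty: middle or either end. Jars like jar_match stand in the other two, tops at 86 mm; only 28 mm free between neighbouring jars.
Not all that is in view belongs to the job. What is shaped like the jar_large but pink is not meant. What is shaped like the jar_match but blue is not meant.

How it is judged:
By the outcome, as a careful person would: the job done as asked, in the order asked, and still so for the second after the job is handed in, with the robot touching nothing.
It also fails if it takes over 32 s, if anything falls off the work surface, if the arm or the gripper's body presses on something with over 40 N, if the wrist force passes 120 N, or if a joint passes its speed limit or range.

ROBOT

A 7-joint arm with a two-finger parallel gripper is mounted at the origin on the work surface. World frame = base frame: x ahead of the robot, y to its left, z up, the work surface at z = 0. Lengths are in mm, angles in rad, forces in N, time in s.
With the tool pointing down it reaches from about 400 to 875 mm from the base axis. Payload 4.4 kg.
Tool frame: the origin (TCP) lies on the centre line of the jaws, within the pads' length; the fingertips stand ctrl.nose_length ahead of it and the grasp point (between the pads) lies 6 mm ahead of it (ctrl.nose_length is the distance from the TCP to the fingertips, in mm); z points along the fingers, y is the direction in which the jaws open and shut (so a half turn about z gives the same grasp; the last joint's range is limited). The gripper opens to 85 mm and grips with 20 to 120 N. Pads are 22 mm wide; open, the fingers measure 114 mm over their backs; the gripper's body (76 mm by 85 mm) begins 54 mm behind the grasp point. The pads swing forward as they close: fully open they stand 13 mm farther back than shut.
Start: joints at [-1.205, 0.628, 0.038, 1.517, -0.027, 0.996, -0.02], TCP at [272.009, 590.363, 256.313] pointing down, gripper open.
Joint ranges: [-3.06, 3.06], [-0.37, 2.12], [-1.25, 1.32], [0.18, 2.47], [-1.1, 4.24], [0.23, 1.98], [-2.94, 2.94]. Speed limits (rad/s): [2.57, 2.57, 3.14, 3.14, 3.14, 3.14, 3.14].

INTERFACE

Orientations are given as [roll, pitch, yaw] about the fixed x, y, z axes, in that order (R = Rz(yaw) Ry(pitch) Rx(roll)).
In Python, from cell import ctrl, vision gives the robot as it stands. The module is installed in compiled form; this text tells all that it offers.
- The arm moves only by the shell command python3 -m inch 'ROWS'. ROWS is a JSON object of lists of equal length, an entry for each row: "travel": the shift along the tool's x, y, z in cm, a list of three; "twist": the turn about the tool's z in degrees; "fingers": the finger opening in cm, from 0 to 8.54. A call has exactly 10 rows; each row is the pose to reach, as a shift and turn from the pose commanded when the call began, along the tool's axes at that moment; what a row does not reach only later rows make up. A row lasts 1/12 s, in which the tool goes at most 41.7 mm and 7.16 degrees, less where a joint would pass 70% of its speed; a pose out of reach is approached as far as the arm can. A call with a gripper value outside its range is refused whole. The fingers move at their own pace and stop on an object; the grip force is fixed at half the most. Time passes only in rows, so rows that repeat a pose let the fingers close, or fill a call up. It gives the time, the measured TCP pose, the force and the opening at its end, in the units of the state.
- ctrl.read_state(): the state, without advancing time (a new reading comes with each control period).
- vision.get_image(name): name is "side" or "top"; returns a dict with "frame" (480x640x3 uint8, red, green, blue), "fx", "fy", "cx", "cy" (pixels), "position" and "orientation" of the camera in the world. Camera axes: x right, y down, z forward; pixel columns grow to the right and rows downward; lengths in mm; the calibration is good to about 2 mm. A picture is of the moment at which its call begins. There is no depth.
- ctrl.finish_job(): hands the job in, once; it reports no verdict.
The state is a dict: "clock": time; "qpos": joint angles; "qd": joint speeds; "tau": joint torques, N m; "eef_pos": TCP position; "tool_rot": TCP orientation; "force": force on the tool from outside, world axes, zero at the start; "torque": the same for the moment, N m; "width": finger opening in mm.
Only numpy, scipy, OpenCV 4.12 (cv2) and the standard library are available. Lean on these libraries where they do the work, as an engineer would, in place of code of your own. Each camera call takes 0.05 s, during which the arm holds its last target.

## Working session

There is one attempt and no reset: what is moved stays moved. The work goes in short steps, Python scripts to look and compute and a shell command to move; the robot and the scene stay as the last step left them, time stands still between calls to the robot, and variables do not carry over. Pictures are saved under pics/ and viewed, and the job is handed in when it is done.

```bash
mkdir -p pics; python3 - <<'E'
from cell import ctrl, vision
import cv2,numpy as np
s=ctrl.read_state()
for k in s: print(k,np.round(s[k],3))
print(ctrl.nose_length)
for n in("top","side"):
    d=vision.get_image(n)
    cv2.imwrite(f"pics/{n}0.png",d["frame"][:,:,::-1])
    print(n,[np.round(d[k],4) for k in("fx","fy","cx","cy","position","orientation")])
E
```

```text
clock 0.0
qpos [-1.205  0.629  0.038  1.518 -0.027  0.996 -0.02 ]
qd [ 0.002 -0.003  0.     0.001  0.     0.    -0.   ]
tau [ 1.0000e-03 -5.6341e+01  1.2270e+00 -1.9344e+01  1.1000e-02  1.1000e-02
 -0.0000e+00]
eef_pos [271.767 589.814 255.372]
tool_rot [-3.14  0.    2.71]
force [ 0.231 -0.758 -1.337]
torque [ 0.063  0.006 -0.053]
width 85.217
25.0
top [np.float64(550.6316), np.float64(550.6316), np.float64(307.8461), np.float64(240.433), array([364.0454, -58.7163, 965.2223]), array([-2.9583,  0.041 , -1.5897])]
side [np.float64(551.7361), np.float64(551.7361), np.float64(310.7216), np.float64(243.4162), array([ 131.1191, -621.6909,  740.9683]), array([-2.3468e+00, -1.4000e-03, -6.3590e-01])]
```

View pics/top0.png

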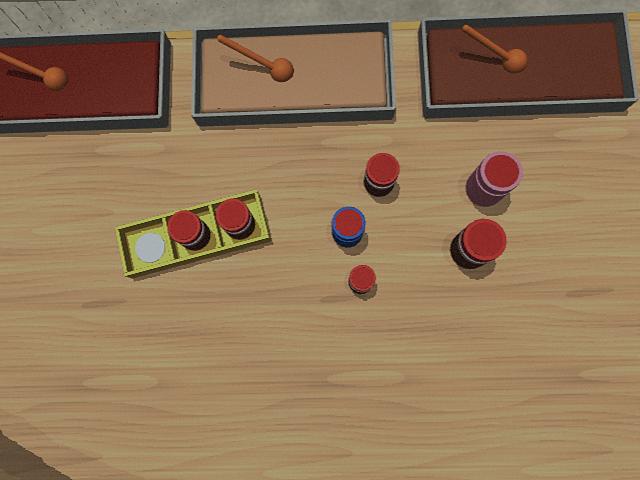

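View pics/side0.png

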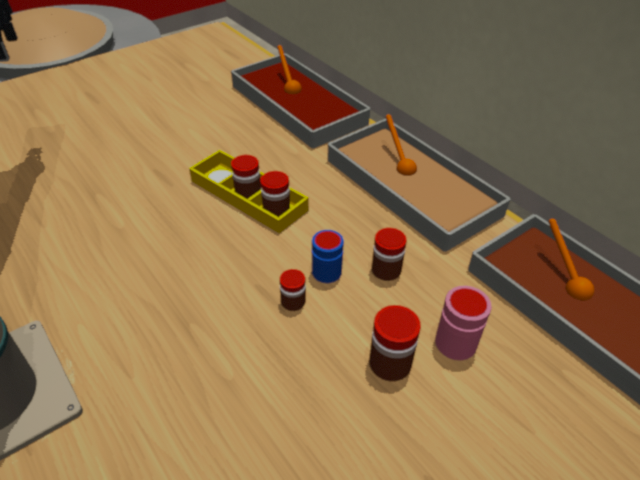

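The top view shows three plain red-lidded jars: lids at about (382,168), (484,241) and (362,279). There is also a blue jar at (348,225), a pink one at (498,175), and the empty white disc at (150,248), which is the crate's left end. By size, (382,168) should be the medium one. I'll confirm that with measurements and a crop.

```bash
cat > h.py <<'E'
import cv2,numpy as np
from scipy.spatial.transform import Rotation as R
from cell import ctrl,vision
def rays(d,px):
    px=np.atleast_2d(np.asarray(px,float))
    v=np.c_[(px[:,0]-d["cx"])/d["fx"],(px[:,1]-d["cy"])/d["fy"],np.ones(len(px))]
    return R.from_euler("xyz",d["orientation"]).apply(v)
def plane(d,px,z):
    r=rays(d,px);p=np.array(d["position"]);return p+r*((z-p[2])/r[:,2])[:,None]
def proj(d,P):
    c=R.from_euler("xyz",d["orientation"]).inv().apply(np.atleast_2d(P)-d["position"])
    return np.c_[d["fx"]*c[:,0]/c[:,2]+d["cx"],d["fy"]*c[:,1]/c[:,2]+d["cy"]]
E
python3 - <<'E'
from h import *
for n in("top","side"):
    d=vision.get_image(n);f=d["frame"];np.savez(f"{n}.npz",**d)
    hsv=cv2.cvtColor(f,cv2.COLOR_RGB2HSV)
    v=hsv[...,2];red=((hsv[...,0]<6)|(hsv[...,0]>174))&(hsv[...,1]>180)&(v>100)
    nn,lab,st,ce=cv2.connectedComponentsWithStats(red.astype(np.uint8))
    print(n)
    for i in range(1,nn):
        if 60<st[i,4]<4000:
            m=lab==i; vv=v[m]; vt=np.median(vv)
            # top face = brightest
            print(st[i],ce[i].round(1),np.percentile(vv,[5,25,50,75,95]))
    c=f[130:310,320:540] if n=="top" else f[215:390,260:500]
    cv2.imwrite(f"pics/crop_{n}.png",cv2.resize(c[...,::-1],None,fx=3,fy=3,interpolation=cv2.INTER_CUBIC))
E
```

```text
top
[369 153  30  28 453] [383.4 167. ] [134.6 143.  145.  147.  162. ]
[485 155  34  32 612] [501.5 170.8] [135. 138. 140. 141. 144.]
[218 201  28  27 389] [231.4 213.9] [145. 148. 150. 151. 153.]
[336 210  26  26 407] [348.4 222.1] [145.  148.  150.  153.  160.7]
[170 213  27  27 391] [183.2 226.3] [142. 147. 148. 150. 153.]
[467 219  39  41 771] [486.4 238. ] [137. 141. 143. 145. 163.]
[352 267  21  22 241] [362.  277.1] [141. 148. 150. 152. 154.]
side
[ 243   63  114   66 2714] [301.   96.9] [107. 108. 109. 109. 110.]
[232 155  26  17 345] [244.6 163.2] [125. 161. 162. 163. 173.]
[260 172  28  17 385] [274.2 180. ] [127.2 161.  163.  165.  175. ]
[375 228  31  22 537] [390.2 238.9] [139. 162. 163. 166. 179.]
[316 232  24  17 304] [327.3 239.7] [158. 162. 163. 163. 164.]
[280 270  25  19 380] [292.2 279.1] [128.9 163.  164.  166.  176. ]
[451 289  35  27 737] [468.1 302. ] [161.  162.  163.  163.  164.2]
[ 374  306   46   37 1342] [396.9 324.1] [157.05 164.   165.   172.   185.  ]
```

View pics/crop_top.png

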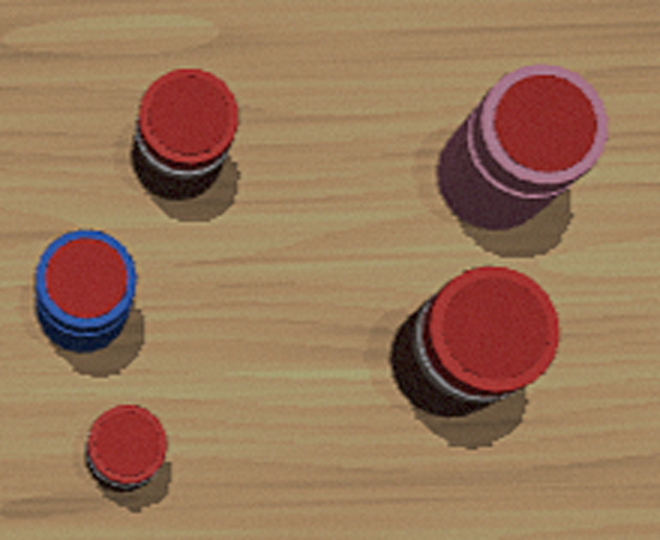

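View pics/crop_side.png

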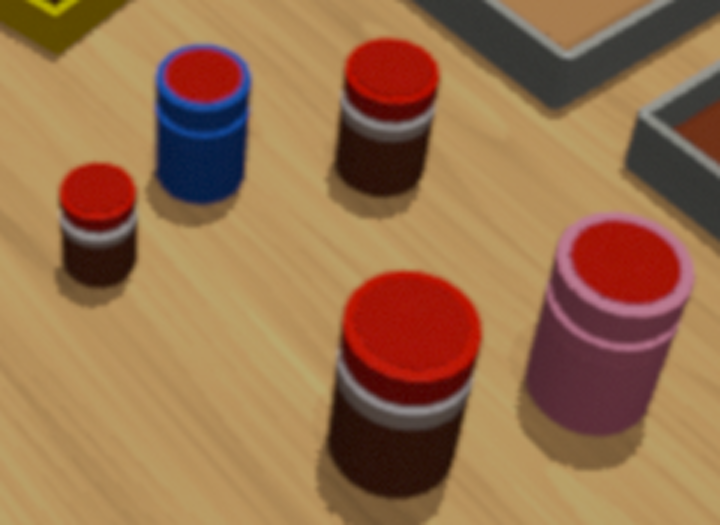

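The crops confirm it. In the side crop the plain red-lidded jar at full-image pixel ~(390,250) (top view (383,168)) sits between the small one (292,287) and the large one (396,340) in size. The blue (327,255) and pink (460,320) jars are decoys. Next I'll fit lid silhouettes in both views.

```bash
python3 - <<'E'
from h import *
from scipy.optimize import minimize
D={n:dict(np.load(n+".npz")) for n in("top","side")}
M={}
for n,d in D.items():
    hsv=cv2.cvtColor(d["frame"],cv2.COLOR_RGB2HSV)
    M[n]=(((hsv[...,0]<7)|(hsv[...,0]>172))&(hsv[...,1]>150)&(hsv[...,2]>75)).astype(np.uint8)
a=np.linspace(0,2*np.pi,60)
def hull(d,x,y,r,z0,z1,S):
    P=np.concatenate([np.c_[x+r*np.cos(a),y+r*np.sin(a),0*a+z] for z in(z0,z1)])
    q=cv2.convexHull(proj(d,P).astype(np.float32))[:,0]
    return ((q+.5)*S-.5)
def fit(px,r,h,base,lid,views=("top","side"),freeR=True):
    g=plane(D["top"],px,base+h)[0][:2]
    S=4
    out={}
    for vs in [("top",),("side",),("top","side")]:
        def cost(p):
            c=0
            for n in vs:
                d=D[n];w=60
                u=proj(d,[g[0],g[1],base+h])[0].astype(int)
                x0,y0=max(u[0]-w,0),max(u[1]-w,0)
                m=cv2.resize(M[n][y0:y0+2*w,x0:x0+2*w],None,fx=S,fy=S,interpolation=cv2.INTER_NEAREST)
                nn,l,st,ce=cv2.connectedComponentsWithStats(m)
                q=hull(d,p[0],p[1],p[2],base+h-lid,base+h,S)-np.array([x0,y0])*S
                im=np.zeros_like(m);cv2.fillPoly(im,[np.round(q*16).astype(np.int32)],1,shift=4)
                k=np.bincount(l[im>0],minlength=nn);k[0]=0;k=k.argmax();mm=(l==k)
                c+=1-(mm&(im>0)).sum()/(mm|(im>0)).sum()
            return c
        r0=minimize(cost,[g[0],g[1],r],method="Nelder-Mead",options=dict(initial_simplex=np.array([[g[0],g[1],r],[g[0]+6,g[1],r],[g[0],g[1]+6,r],[g[0],g[1],r+3]])))
        print(vs,r0.x.round(1),round(r0.fun,3))
for name,px,r,h,b,l in [("match",(383,168),28,82,0,18),("small",(362,279),22,62,0,18),("large",(485,240),34,104,0,18),("c1",(184,227),28,82,4,18),("c2",(232,214),28,82,4,18)]:
    print(name); fit(px,r,h,b,l)
for n in D:
    d=D[n];hsv=cv2.cvtColor(d["frame"],cv2.COLOR_RGB2HSV)
    w=((hsv[...,1]<50)&(hsv[...,2]>110)).astype(np.uint8)
    nn,l,st,ce=cv2.connectedComponentsWithStats(w)
    for i in range(1,nn):
        if st[i,4]>60:
            x,y,ww,hh=st[i,:4]
            print(n,st[i],ce[i].round(1),plane(d,ce[i],4)[0].round(1))
d=D["top"]
print("blue",plane(d,(348.4,222.1),82)[0].round(1),"pink",plane(d,(501.5,170.8),104)[0].round(1))
E
```

```text
match
('top',) [ 649.7 -152.8   25.6] 0.06
('side',) [ 650.9 -151.4   24.9] 0.057
('top', 'side') [ 650.3 -152.    25.2] 0.134
small
('top',) [ 468.8 -113.4   20.6] 0.041
('side',) [ 471.7 -110.4   18.2] 0.104
('top', 'side') [ 469.  -113.1   20.3] 0.231
large
('top',) [ 520.6 -305.9   31.7] 0.048
('side',) [ 520.3 -304.8   32.5] 0.044
('top', 'side') [ 520.3 -305.    32.2] 0.102
c1
('top',) [559.2 180.7  25.9] 0.067
('side',) [560.1 180.5  24.4] 0.062
('top', 'side') [559.8 180.5  25. ] 0.151
c2
('top',) [576.8 100.2  26. ] 0.057
('side',) [578.2 100.2  24.6] 0.075
('top', 'side') [577.1 100.1  25.6] 0.155
top [    0     0   640   124 18755] [279.5  25.8] [963.5  23.9   4. ]
top [135 233  30  29 688] [149.7 247.2] [538.2 261.5   4. ]
side [   0    5  279   63 2716] [130.7  30.3] [ 690.  1085.8    4. ]
side [232  54 138  78 456] [306.9  96.5] [895.8 429.3   4. ]
side [328 119 182 116 900] [424.7 178.6] [896.1  -3.3   4. ]
side [209 171  22  11 151] [219.  175.1] [543.1 271.6   4. ]
side [233 172  26   8  65] [246.5 176.7] [588.5 231.3   4. ]
side [262 189  27   8  66] [275.5 193.9] [606.5 145.1   4. ]
side [473 214 167 165 819] [544.8 291.3] [ 837.2 -357.9    4. ]
side [561 231  79  53 232] [601.8 257.9] [ 990.8 -370.     4. ]
side [374 248  30  11  78] [388.  254.8] [ 676.1 -128.2    4. ]
side [281 287  24   8  62] [292.7 291.7] [480.8 -96.6   4. ]
side [373 335  43  18 117] [392.1 347.6] [ 541.5 -286.7    4. ]
blue [557.3 -92.6  82. ] pink [ 630.  -339.7  104. ]
```

```bash
python3 - <<'E'
from h import *
from scipy.optimize import minimize
D={n:dict(np.load(n+".npz")) for n in("top","side")}
Q={}
for n,d in D.items():
    hsv=cv2.cvtColor(d["frame"],cv2.COLOR_RGB2HSV)
    m=((hsv[...,0]>24)&(hsv[...,0]<36)&(hsv[...,1]>170)).astype(np.uint8)
    nn,l,st,ce=cv2.connectedComponentsWithStats(m);k=st[1:,4].argmax()+1
    print(n,st[k]);ys,xs=np.nonzero(l==k);Q[n]=cv2.convexHull(np.c_[xs,ys].astype(np.int32))
def cost(p,vs):
    x,y,t=p;c=0
    e=np.array([np.cos(t),np.sin(t)]);r=np.array([-np.sin(t),np.cos(t)])
    P=[[*(np.array([x,y])+a*45*e+b*129*r),z] for a in(-1,1) for b in(-1,1) for z in(0,36)]
    for n in vs:
        q=cv2.convexHull(proj(D[n],np.array(P)).astype(np.float32))
        S=16;A=np.zeros((480,640),np.uint8);B=A.copy()
        cv2.fillPoly(A,[np.round(q*S).astype(np.int32)],1,shift=4);cv2.fillPoly(B,[Q[n]],1)
        A=A>0;B=B>0
        if n=="side": A[:172,225:292]=0;B[:172,225:292]=0
        c+=1-(A&B).sum()/(A|B).sum()
    return c
for vs in(("top",),("side",),("top","side")):
    s0=np.array([559,180,.21])
    r=minimize(cost,s0,args=(vs,),method="Nelder-Mead",options=dict(initial_simplex=[s0,s0+[8,0,0],s0+[0,8,0],s0+[0,0,.05]]))
    x,y,t=r.x
    print(vs,r.x.round(3),round(r.fun,3),"end place",(x-84*np.sin(t)).round(1),(y+84*np.cos(t)).round(1))
s=ctrl.read_state();Rt=R.from_euler("xyz",s["tool_rot"])
for nm,t in(("pick above",[650.3,-152,250]),):
    print(nm,Rt.inv().apply(np.array(t)-s["eef_pos"]).round(1), s["tool_rot"])
E
```

```text
top [170 238   2   1   2]
side [ 189  150  119   71 1023]
('top',) [ 5.91253e+02  1.87476e+02 -1.72000e-01] 1.0 end place 605.6 270.2
('side',) [5.74418e+02 2.03888e+02 1.22000e-01] 0.201 end place 564.2 287.3
('top', 'side') [5.74474e+02 2.03856e+02 1.22000e-01] 1.2 end place 564.3 287.2
pick above [-654.3 -515.5    6.3] [-3.14042853e+00  2.06133208e-05  2.70977552e+00]
```

```bash
python3 - <<'E'
from h import *
from scipy.optimize import minimize
D={n:dict(np.load(n+".npz")) for n in("top","side")}
Q={}
for n,d in D.items():
    hsv=cv2.cvtColor(d["frame"],cv2.COLOR_RGB2HSV)
    for (u,v) in ([(258,195),(120,230),(240,245)] if n=="top" else [(250,212),(195,180)]): print(n,hsv[v,u])
    m=((hsv[...,0]>=23)&(hsv[...,0]<38)&(hsv[...,1]>135)).astype(np.uint8)
    m=cv2.morphologyEx(m,cv2.MORPH_CLOSE,np.ones((3,3),np.uint8))
    nn,l,st,ce=cv2.connectedComponentsWithStats(m);k=st[1:,4].argmax()+1
    print(n,st[k]);ys,xs=np.nonzero(l==k);Q[n]=cv2.convexHull(np.c_[xs,ys].astype(np.int32))
def pts(p):
    x,y,t=p
    e=np.array([np.cos(t),np.sin(t)]);r=np.array([-np.sin(t),np.cos(t)])
    return np.array([[*(np.array([x,y])+a*45*e+b*129*r),z] for a in(-1,1) for b in(-1,1) for z in(0,36)])
def cost(p,vs):
    c=0
    for n in vs:
        q=cv2.convexHull(proj(D[n],pts(p)).astype(np.float32))
        A=np.zeros((480,640),np.uint8);B=A.copy()
        cv2.fillPoly(A,[np.round(q*16).astype(np.int32)],1,shift=4);cv2.fillPoly(B,[Q[n]],1)
        A=A>0;B=B>0
        c+=1-(A&B).sum()/(A|B).sum()
    return c
for vs in(("top",),("side",),("top","side")):
    s0=np.array([559,180,.21])
    r=minimize(cost,s0,args=(vs,),method="Nelder-Mead",options=dict(initial_simplex=[s0,s0+[8,0,0],s0+[0,8,0],s0+[0,0,.05]]))
    x,y,t=r.x
    print(vs,r.x.round(3),round(r.fun,3),"end place",(x-84*np.sin(t)).round(1),(y+84*np.cos(t)).round(1))
    if vs==("top",):
      best=r.x
ims=[]
for n in D:
    f=D[n]["frame"][...,::-1].copy()
    cv2.polylines(f,[cv2.convexHull(np.round(proj(D[n],pts(best))).astype(np.int32))],True,(255,0,255),1)
    cv2.polylines(f,[Q[n]],True,(255,255,0),1)
    c=f[170:300,100:290] if n=="top" else f[130:260,160:350]
    ims.append(cv2.resize(c,None,fx=4,fy=4)[:290*2,:])
cv2.imwrite("pics/crate.png",cv2.resize(np.hstack(ims),(800,280)))
E
```

```text
top [ 31 143 112]
top [ 23 166  60]
top [ 19 182  59]
top [ 115  190  156   88 4066]
side [ 24 255  94]
side [ 24 255  93]
side [ 189  149  120   83 2857]
('top',) [5.58188e+02 1.79938e+02 2.44000e-01] 0.025 end place 537.9 261.4
('side',) [5.60953e+02 1.82122e+02 2.41000e-01] 0.017 end place 540.9 263.7
('top', 'side') [5.59149e+02 1.80637e+02 2.26000e-01] 0.073 end place 540.3 262.5
```

View pics/crate.png

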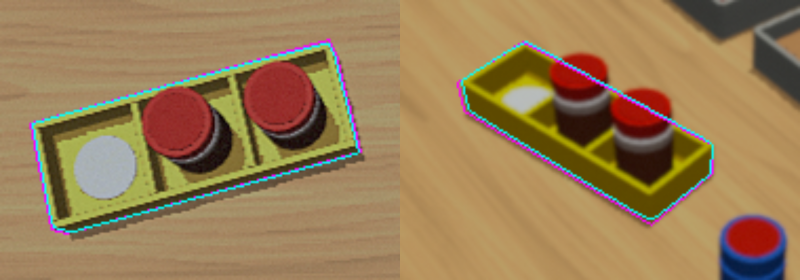

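```bash
python3 -m inch '{"travel":[[-2.5,-2,0],[-5,-4,0],[-8,-6,0],[-11,-8.5,0],[-14,-11,0],[-17,-13,0],[-20,-15.5,0],[-23,-18,0],[-26,-20.5,0],[-29,-23,0]],"twist":[2,6,10,15,20,25,30,36,42,47],"fingers":[8.5,8.5,8.5,8.5,8.5,8.5,8.5,8.5,8.5,8.5]}'
```

```text
clock: 1.03
eef_pos: [439.6, 258.4, 256.4]
tool_rot: [3.141, -0.0, 1.885]
force: [1.7, 0.0, 0.1]
width: 85.2
```

The overlay outlines agree with the crate in both views: the disc sits in its left end place at (539,262), with the crate at about 13.9°. The jar fit shows a 51 mm apparent lid, the same as the crate jars, against 41 for the small and 64 for the large. I'm carrying on to the jar.

```bash
python3 -m inch '{"travel":[[-3,0.5,0],[-7,1,0],[-11,1.7,0],[-15,2.4,0],[-19,3,0],[-23,3.7,0],[-27,4.4,0],[-31,5,0],[-34,5.5,0],[-36,5.8,0]],"twist":[1,2,3,4,4,4,4,4,4,4],"fingers":[8.5,8.5,8.5,8.5,8.5,8.5,8.5,8.5,8.5,8.5]}'
python3 - <<'E'
from h import *
s=ctrl.read_state();Rt=R.from_euler("xyz",s["tool_rot"])
print(s["eef_pos"],s["tool_rot"],ctrl.nose_length,Rt.inv().apply(np.array([650.3,-152,68])-s["eef_pos"]).round(1))
E
```

```text
clock: 1.87
eef_pos: [608.0, -68.3, 256.2]
tool_rot: [3.141, 0.002, 1.815]
force: [-0.4, 0.4, 0.9]
width: 84.5
[607.97722229 -68.28476502 256.23521576] [3.14138061e+00 2.43033823e-03 1.81548198e+00] 25.0 [-91.   20.7 188.5]
```

```bash
python3 -m inch '{"travel":[[-2.5,0.6,0],[-5,1.1,0],[-7,1.6,0],[-8.5,1.9,0],[-9.1,2.1,0],[-9.1,2.1,2],[-9.1,2.1,4],[-9.1,2.1,6],[-9.1,2.1,7],[-9.1,2.1,7]],"twist":[0,0,0,0,0,0,0,0,0,0],"fingers":[8.5,8.5,8.5,8.5,8.5,8.5,8.5,8.5,8.5,8.5]}'
python3 - <<'E'
from h import *
s=ctrl.read_state();Rt=R.from_euler("xyz",s["tool_rot"])
print(s["eef_pos"],s["tool_rot"],ctrl.nose_length,Rt.inv().apply(np.array([650.3,-152,68])-s["eef_pos"]).round(1))
for n,(x,y) in(("top",(280,60)),("side",(270,100))):
    f=vision.get_image(n)["frame"][y:y+200,x:x+200,::-1]
    cv2.imwrite(f"pics/ab_{n}.png",cv2.resize(f,None,fx=2,fy=2))
a=[cv2.imread(f"pics/ab_{n}.png") for n in("top","side")]
cv2.imwrite("pics/above.png",np.hstack(a))
E
```

```text
clock: 2.7
eef_pos: [648.0, -145.2, 183.6]
tool_rot: [-3.137, -0.003, 1.82]
force: [0.7, 0.2, 0.1]
width: 84.7
[ 648.00315415 -145.21146259  183.55899542] [-3.13681147e+00 -3.01233286e-03  1.82047149e+00] 25.0 [ -7.5   1.1 115.5]
```

View pics/above.png

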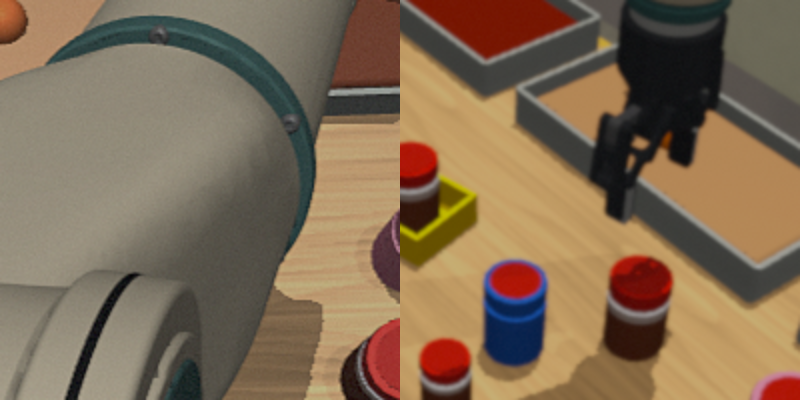

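The top view is blocked by the arm. In the side view the open jaws sit above the red-lidded jar at about (590,265), clear of the blue jar. I'll re-read the settled pose.

```bash
python3 - <<'E'
from h import *
for i in range(2):
    s=ctrl.read_state();Rt=R.from_euler("xyz",s["tool_rot"])
    print(s["clock"],s["eef_pos"],s["tool_rot"],np.abs(s["qd"]).max(),Rt.inv().apply(np.array([650.3,-152,68])-s["eef_pos"]).round(1))
    vision.get_image("side")
E
```

```text
2.8 [ 649.97153864 -146.20198768  186.59926261] [ 3.14151557e+00 -1.26777196e-04  1.82012205e+00] 0.021442691865615975 [ -5.7  -1.1 118.6]
2.85 [ 650.46343588 -146.54318857  187.37236129] [3.14010960e+00 7.25843091e-04 1.81999818e+00] 0.012067105690454405 [ -5.2  -1.7 119.4]
```

```bash
python3 -m inch '{"travel":[[-0.2,-0.1,0.5],[-0.5,-0.1,1.5],[-0.5,-0.1,3],[-0.5,-0.1,4.5],[-0.5,-0.1,6],[-0.5,-0.1,7.5],[-0.5,-0.1,8.5],[-0.5,-0.1,9.5],[-0.5,-0.1,10],[-0.5,-0.1,10]],"twist":[0,0,0,0,0,0,0,0,0,0],"fingers":[8.5,8.5,8.5,8.5,8.5,8.5,8.5,8.5,8.5,8.5]}'
python3 - <<'E'
from h import *
for i in range(2):
    f=vision.get_image("side")["frame"][140:300,290:490,::-1]
s=ctrl.read_state();Rt=R.from_euler("xyz",s["tool_rot"])
print(s["clock"],s["eef_pos"],s["tool_rot"],s["force"],Rt.inv().apply(np.array([650.3,-152,68])-s["eef_pos"]).round(1))
cv2.imwrite("pics/low.png",cv2.resize(f,None,fx=4,fy=4,interpolation=cv2.INTER_CUBIC)[:600])
E
```

```text
clock: 3.73
eef_pos: [649.3, -151.7, 85.0]
tool_rot: [-3.14, -0.001, 1.819]
force: [-0.1, 0.5, -0.1]
width: 84.8
3.8333 [ 650.35167349 -151.92977781   86.62317004] [3.14102231e+00 3.83864752e-04 1.81958447e+00] [-0.39671596 -0.170773   -1.06873776] [-0.  -0.1 18.6]
```

View pics/low.png

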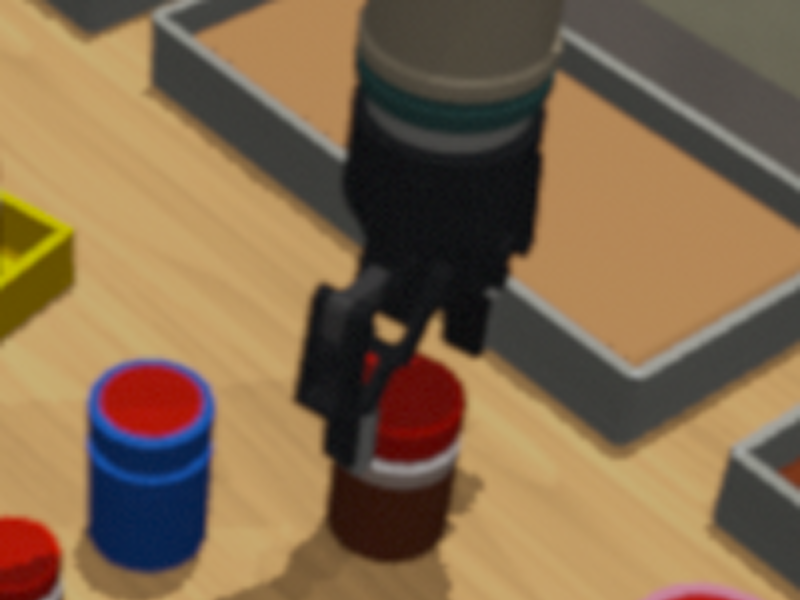

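The jaws straddle the lid, with the near finger at (345,430) and the far one at (470,310) in the crop, and the blue jar is clear. I'll lower a little more and close.

```bash
python3 -m inch '{"travel":[[0,0,0.6],[0,0,1.2],[0,0,1.7],[0,0,1.7],[0,0,1.7],[0,0,1.7],[0,0,1.7],[0,0,1.7],[0,0,1.7],[0,0,1.7]],"twist":[0,0,0,0,0,0,0,0,0,0],"fingers":[8.5,8.5,8.5,8,7,6,5,4,4,4]}'; python3 -m inch '{"travel":[[0,0,0],[0,0,0],[0,0,0],[0,0,-0.3],[0,0,-0.8],[0,0,-1.4],[0,0,-2],[0,0,-2],[0,0,-2],[0,0,-2]],"twist":[0,0,0,0,0,0,0,0,0,0],"fingers":[4,4,4,4,4,4,4,4,4,4]}'
python3 - <<'E'
from h import *
f=vision.get_image("side")["frame"][140:300,290:490,::-1]
s=ctrl.read_state()
print(s["clock"],s["eef_pos"],s["tool_rot"],s["force"],s["width"])
cv2.imwrite("pics/grip.png",cv2.resize(f,None,fx=4,fy=4,interpolation=cv2.INTER_CUBIC)[:600])
E
```

```text
clock: 4.67
eef_pos: [650.3, -151.9, 69.7]
tool_rot: [3.141, 0.0, 1.82]
force: [0.1, -0.6, 3.2]
width: 54.8
clock: 5.5
eef_pos: [649.9, -151.6, 89.2]
tool_rot: [-3.141, -0.0, 1.82]
force: [-0.3, 0.3, -2.7]
width: 54.4
5.55 [ 649.79325122 -151.58921628   89.06331228] [-3.14114578e+00 -3.34442655e-04  1.81966326e+00] [ 0.06965029 -0.02185093 -2.52599303] 54.675906622294704
```

View pics/grip.png

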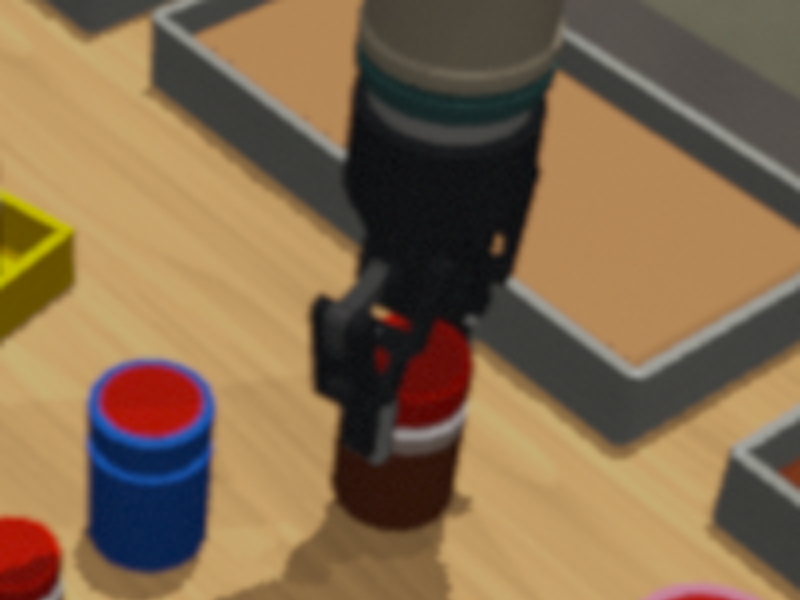

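The jar is held upright and lifted clear: width is 54.7 and the weight reads about −2.5 N. I'll raise it high and carry it over.

```bash
python3 -m inch '{"travel":[[0,0,-0.5],[0,0,-1.5],[0,0,-3],[0,0,-5],[0,0,-7],[0,0,-9],[0,0,-11],[0,0,-12.5],[0,0,-13.5],[0,0,-14]],"twist":[0,0,0,0,0,0,0,0,0,0],"fingers":[4,4,4,4,4,4,4,4,4,4]}'; python3 -m inch '{"travel":[[1,0,0],[2.5,0,0],[4.5,0,0],[6.5,0,0],[9,0,0],[11.5,0,0],[14,0,0],[16.5,0,0],[19,0,0],[21.5,0,0]],"twist":[0,0,0,0,0,0,0,0,0,0],"fingers":[4,4,4,4,4,4,4,4,4,4]}'; python3 -m inch '{"travel":[[2.5,0,0],[5,0,0],[7.5,0,0],[10,0,0],[12.5,0,0],[15,-0.2,0],[17,-0.3,0],[19,-0.4,0],[20.3,-0.5,0],[21.3,-0.5,0]],"twist":[0,0,0,0,0,0,0,0,0,0],"fingers":[4,4,4,4,4,4,4,4,4,4]}'
python3 - <<'E'
from h import *
for i in range(4): d=vision.get_image("side")
f=d["frame"][20:230,130:410,::-1]
s=ctrl.read_state();Rt=R.from_euler("xyz",s["tool_rot"])
print(s["clock"],s["eef_pos"],s["tool_rot"],s["force"],s["width"],Rt.inv().apply(np.array([539.5,262.3,74])-s["eef_pos"]).round(1))
cv2.imwrite("pics/carry.png",cv2.resize(f,None,fx=2.8,fy=2.8,interpolation=cv2.INTER_CUBIC))
E
```

```text
clock: 6.38
eef_pos: [650.7, -152.0, 231.7]
tool_rot: [3.139, 0.001, 1.82]
force: [0.2, -0.1, -2.8]
width: 54.8
clock: 7.22
eef_pos: [594.8, 59.9, 227.9]
tool_rot: [-3.138, -0.002, 1.821]
force: [0.7, -0.5, -2.4]
width: 54.9
clock: 8.05
eef_pos: [537.3, 264.5, 228.2]
tool_rot: [-3.139, -0.001, 1.823]
force: [0.2, -0.7, -2.6]
width: 54.7
8.25 [539.79009031 260.87505283 229.0160216 ] [-3.14105350e+00  1.21102013e-03  1.81909518e+00] [ 1.10064569 -0.87946673 -2.36415257] 54.75427389233089 [  1.6   0.2 155. ]
```

View pics/carry.png

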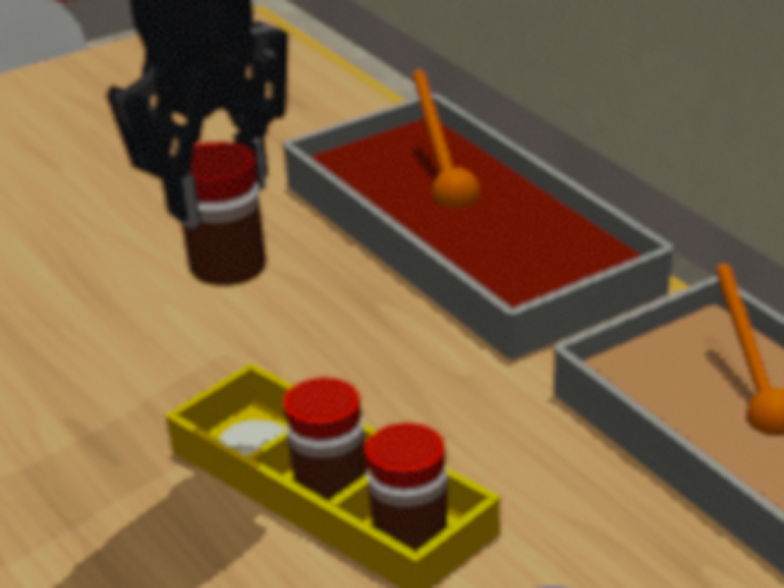

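The jar hangs upright above the disc (jar at (225,210), disc at (250,435)) and the crate jars are undisturbed. I'll descend to just above the walls and check again.

```bash
python3 -m inch '{"travel":[[0.1,0,0.5],[0.1,0,1.5],[0.1,0,3],[0.1,0,4.5],[0.1,0,6],[0.1,0,7.5],[0.1,0,9],[0.1,0,10],[0.1,0,10.5],[0.1,0,10.5]],"twist":[0,0,0,0,0,0,0,0,0,0],"fingers":[4,4,4,4,4,4,4,4,4,4]}'
python3 - <<'E'
from h import *
for i in range(4): d=vision.get_image("side")
f=d["frame"][60:240,150:340,::-1].copy()
s=ctrl.read_state();Rt=R.from_euler("xyz",s["tool_rot"])
print(s["clock"],s["eef_pos"],s["tool_rot"],s["force"],s["width"],Rt.inv().apply(np.array([539.5,262.3,74])-s["eef_pos"]).round(1))
f=vision.get_image("top")["frame"][150:290,90:280,::-1].copy() if 0 else f
cv2.imwrite("pics/near.png",cv2.resize(f,None,fx=3.3,fy=3.3,interpolation=cv2.INTER_CUBIC))
E
```

```text
clock: 9.08
eef_pos: [538.9, 261.9, 122.8]
tool_rot: [-3.139, 0.001, 1.819]
force: [-1.2, -0.5, -1.5]
width: 55.1
9.2833 [540.19874936 262.99389192 125.13347973] [ 3.13991574e+00 -3.42151077e-04  1.81950289e+00] [ 1.06754978 -0.3350493  -2.46707466] 54.651709549012125 [-0.5 -0.9 51.1]
```

View pics/near.png

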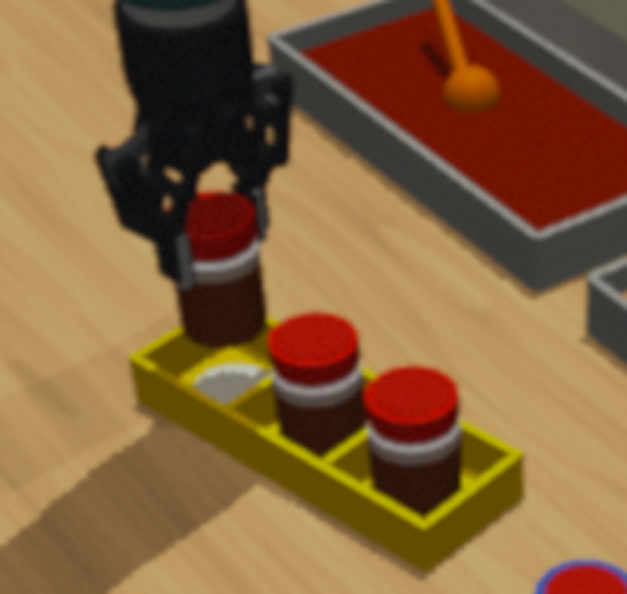

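Aligned: the jar is at (222,270) above the place, and the fingers lie across the row, clear of the neighbour. Descending slowly to contact.

```bash
python3 -m inch '{"travel":[[0,0,0.5],[0,0,1.2],[0,0,2],[0,0,2.8],[0,0,3.5],[0,0,4.1],[0,0,4.5],[0,0,4.7],[0,0,4.7],[0,0,4.7]],"twist":[0,0,0,0,0,0,0,0,0,0],"fingers":[4,4,4,4,4,4,4,4,4,4]}'
python3 - <<'E'
from h import *
for i in range(4): d=vision.get_image("side")
s=ctrl.read_state()
print(s["clock"],s["eef_pos"],s["tool_rot"],s["force"],s["width"])
E
```

```text
clock: 10.12
eef_pos: [539.7, 262.9, 77.3]
tool_rot: [3.141, 0.0, 1.82]
force: [0.4, -0.8, -2.1]
width: 55.1
10.3167 [539.75286718 262.96704243  77.70293067] [ 3.14089127e+00 -1.86962560e-04  1.81968169e+00] [ 0.18508214 -0.11983406 -2.80833634] 55.04234922006115
```

```bash
python3 -m inch '{"travel":[[0,0,0.1],[0,0,0.15],[0,0,0.2],[0,0,0.25],[0,0,0.3],[0,0,0.35],[0,0,0.4],[0,0,0.4],[0,0,0.4],[0,0,0.4]],"twist":[0,0,0,0,0,0,0,0,0,0],"fingers":[4,4,4,4,4,4,4,4,4,4]}'
python3 - <<'E'
from h import *
for i in range(2): d=vision.get_image("side")
s=ctrl.read_state()
print(s["clock"],s["eef_pos"],s["tool_rot"],s["force"],s["width"])
E
```

```text
clock: 11.15
eef_pos: [539.5, 262.9, 73.7]
tool_rot: [3.142, -0.0, 1.82]
force: [-2.1, -1.1, 4.9]
width: 54.9
11.25 [539.50237621 262.81053272  73.72657268] [ 3.14156226e+00 -1.94740247e-04  1.81958368e+00] [-1.84176792 -0.68410876  5.57721106] 54.70287414673659
```

Contact: vertical force went from −2.8 to +5.6 N at the expected height of 73.7. I'll release, then retreat.

```bash
python3 -m inch '{"travel":[[0,0,0],[0,0,0],[0,0,0],[0,0,0],[0,0,0],[0,0,0],[0,0,0],[0,0,0],[0,0,0],[0,0,0]],"twist":[0,0,0,0,0,0,0,0,0,0],"fingers":[5.6,5.8,6,6.3,6.7,7.1,7.5,8,8.5,8.5]}'; python3 -m inch '{"travel":[[0,0,-0.5],[0,0,-1.5],[0,0,-3],[0,0,-5],[0,0,-7],[0,0,-9],[0,0,-11],[0,0,-13],[0,0,-14.5],[0,0,-15]],"twist":[0,0,0,0,0,0,0,0,0,0],"fingers":[8.5,8.5,8.5,8.5,8.5,8.5,8.5,8.5,8.5,8.5]}'
python3 - <<'E'
from h import *
d=vision.get_image("side")
cv2.imwrite("pics/after.png",d["frame"][...,::-1])
s=ctrl.read_state()
print(s["clock"],s["eef_pos"],s["tool_rot"],s["force"],s["width"])
E
```

```text
clock: 12.08
eef_pos: [539.5, 262.8, 73.3]
tool_rot: [-3.142, -0.0, 1.82]
force: [-0.1, -0.4, 0.6]
width: 85.0
clock: 12.92
eef_pos: [540.9, 263.3, 226.9]
tool_rot: [3.136, -0.001, 1.82]
force: [1.9, -0.1, 0.1]
width: 84.9
12.9667 [540.787088   263.32200554 226.45921777] [ 3.13669232e+00 -1.34136966e-03  1.81962725e+00] [0.80869458 0.74873631 1.07500929] 85.10184838577207
```

View pics/after.png

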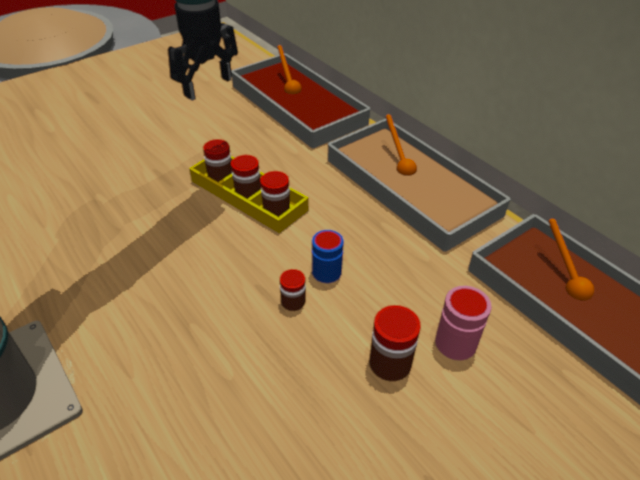

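The jar stands in the end place at (217,160), in line with its neighbours, and the small (292,290), large (396,340), blue and pink jars look unmoved. One numeric check before handing in.

```bash
python3 - <<'E'
from h import *
d=vision.get_image("side");f=d["frame"]
o=np.load("side.npz")["frame"]
dif=cv2.absdiff(f,o).max(2)
for nm,(x,y,w,h) in dict(small=(275,265,35,50),large=(365,300,60,85),blue=(308,228,40,60),pink=(435,285,60,80),c2=(258,170,36,45)).items(): print(nm,np.percentile(dif[y:y+h,x:x+w],95))
c=f[125:245,170:330,::-1].copy()
a=np.linspace(0,2*np.pi,40)
P=np.concatenate([np.c_[539.5+28*np.cos(a),262.8+28*np.sin(a),0*a+z] for z in(4,86)])
q=cv2.convexHull(proj(d,P).astype(np.float32))[:,0]-[170,125]
c=cv2.resize(c,None,fx=5,fy=5,interpolation=cv2.INTER_CUBIC)
cv2.polylines(c,[np.round((q+.5)*5).astype(np.int32)],True,(255,0,255),1)
cv2.imwrite("pics/check.png",c)
s=ctrl.read_state();print(s["clock"],s["force"])
E
```

```text
small 5.0
large 5.0
blue 5.0
pink 4.0
c2 5.0
13.0167 [0.9542119  0.55852258 0.66637165]
```

View pics/check.png

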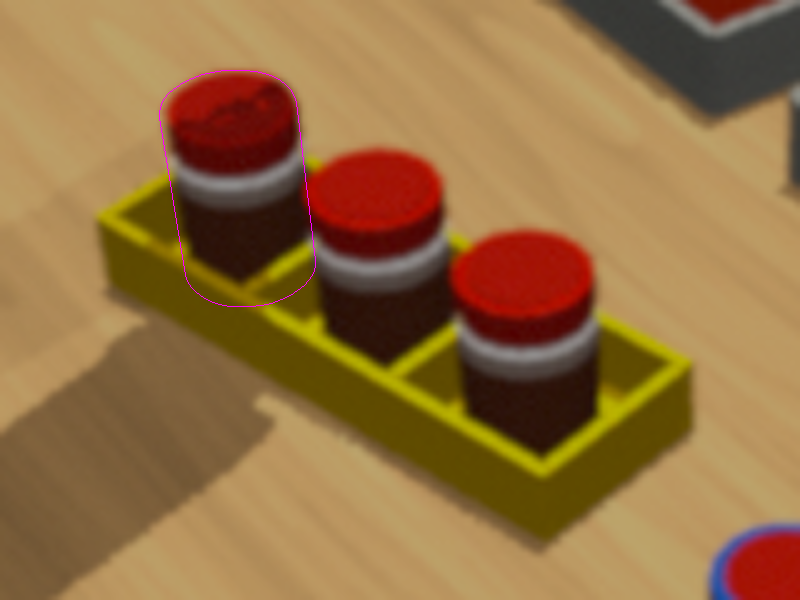

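The predicted upright outline of the jar at (235,190) matches the picture to about 1 px. It stands upright in its place, the other jars match their first picture, and the gripper is clear. I'm handing in.

```bash
python3 -c "
from cell import ctrl
print(ctrl.finish_job())"
```

```text
the job is handed in; nothing more can be done
None
```

I picked up the medium red-lidded jar from about (650, −152) and set it down upright in the crate's empty end place at about (540, 263). I handed the job in at about 13 s.

- **Set-down:** I lowered the jar until the vertical force showed floor contact, about 5.6 N at the expected height. Then I opened the gripper and raised it about 150 mm clear.
- **Placed jar:** in the last side view it stands upright inside the place, and its predicted outline matches to about 1 px.
- **Everything else:** the small, large, blue and pink jars and the crate jar I compared (the far end one) show no change from the first picture. I checked the middle crate jar only by eye.
- **Disagreements:**
  - The two cameras differed by 2–3 mm on the crate position, so I aimed between them.
  - My first crate fit failed because of a poor colour threshold, so I redid it before using it.
  - The lid sizes from the image masks came out about 5 mm too small for the medium and large jars and about 3 mm for the small one. The order was clear, and the chosen jar matched the crate jars.
- **Not checked:** I took no top-view picture after the placing.

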